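Put the culture dishes away in the humidity chamber

ROBOT

A 6-joint arm with a two-finger parallel gripper is mounted at the origin on a cart in front of the work surface, level with it; the furniture and walls round the work are solid. World frame = base frame: x ahead of the robot, y to its left, z up, the work surface at z = 0. Lengths are in m, angles in rad, forces in N, time in s.
With the tool pointing down it reaches from about 0.35 to 0.85 m from the base axis. Payload 8.1 kg.
Tool frame: the origin (TCP) lies at the very end of the fingers, on their centre line; the grasp point (between the pads) lies 19 mm behind it; z points along the fingers, y is the line along which they close (so a half turn about z gives the same grasp; the last joint's range is limited). The gripper opens to 93 mm and grips with 3 to 60 N. Pads are 15 mm wide; open, the fingers measure 128 mm over their backs; the gripper's body (75 mm by 188 mm) begins 65 mm behind the grasp point.
Start: joints at [1.216, 0.13, 1.488, -0, 1.523, -0.085], TCP at [0.16, 0.578, 0.219] pointing down, gripper open.
Joint ranges: [-2.96, 2.96], [-0.89, 2.26], [0.02, 2.5], [-1.34, 4.48], [0, 2.73], [-2.66, 2.66]. Speed limits (rad/s): [2.39, 2.39, 2.79, 3.14, 3.14, 3.14].

INTERFACE

Orientations are given as a rotation vector (axis times angle).
In Python, from plant import robot gives the robot as it stands. The module is installed in compiled form; this text tells all that it offers.
- The arm moves only by the tool play_rows, never from a script. Its argument "increments" is text: rows parted by semicolons, each of 5 numbers parted by spaces: the shift along the tool's x, y, z in mm, then the turn about the tool's z in degrees, then the closure, from -1 (fully open) to 1 (shut). In form: dx dy dz yaw claw; .... A call has 1 to 20 rows; each row is the pose to reach, as a shift and turn from the pose commanded when the call began, along the tool's axes at that moment; what a row does not reach only later rows make up. A row lasts 1/10 s, in which the tool goes at most 50 mm and 8.59 degrees, less where a joint would pass 70% of its speed; a pose out of reach is approached as far as the arm can. A call with a gripper value outside its range is refused whole. The fingers move at their own pace and stop on an object; "force" is the grip in N (left out, the last holds). Time passes only in rows, so rows that repeat a pose let the fingers close. It gives the time, the measured TCP pose, the force, the opening and the grip force at its end, in the units of the state.
- robot.read_state(): the state, without advancing time (a new reading comes with each control period).
- robot.read_camera(name): name is "scene" or "top" or "wrist"; returns the picture (384x512x3 uint8, blue, green, red); there is no depth.
- robot.calibration(name): a dict with "vertical_fov" (degrees; the focal length in pixels is half the picture's height over the tangent of half this angle, whatever the lens; pixels are square), "cx", "cy" (the principal point, pixels), "D" ([k1, k2, p1, p2, k3] as OpenCV has them; the pictures are not rectified), "rvec" (rotation vector, rad) and "tvec" (3), from world to camera coordinates, as OpenCV has them. Camera axes: x right, y down, z forward; pixel columns grow to the right and rows downward; lengths in m; the calibration is good to about 2 mm. A picture is of the moment at which its call begins: read the wrist's pose just before it. calibration takes no time and is no camera call; for the wrist camera it gives the pose at the moment of the call.
- robot.close_job(): hands the job in; it is judged then, once.
Trained networks look in the newest picture that a camera, given by its name, has taken for a name from the list of things; names that differ only in an ending like _2 or _b are one class to them, and where a whole thing is asked for, a point or a joint stands for the part that bears it (a point fixed in the world has none). Each returns a list of dicts, best first, with "conf" (0 to 1); they miss things now and then, are a little off and sometimes report something else, mostly with a low value. They report only what shows in the picture. A call takes as long as a camera call. They do not tell look-alikes from the thing itself.
- robot.recognise(camera, query): "centre" ([x, y, z] in m, in world coordinates, good to about 4 mm: the middle of the surface that is visible of it).
- robot.regions_of(camera, query): "pixels" (384x512 bool, what is visible of it).
- robot.landmark_of(camera, query): "centre" ([x, y, z] in m, in world coordinates, good to about 4 mm: a listed point, or the origin of a listed thing).
The state is a dict: "t": time; "q": joint angles; "dq": joint speeds; "joint_torque": joint torques, N m; "tool_pos": TCP position; "orientation": TCP orientation; "force": force on the tool from outside, world axes, zero at the start; "wrist_torque": the same for the moment, N m; "opening": finger opening in m; "gripper_force": force on a finger pad.
Only numpy, scipy, OpenCV 4.12 (cv2) and the standard library are available. Lean on these libraries where they do the work, as an engineer would, in place of code of your own. Each camera call takes 0.05 s, during which the arm holds its last target. There are 200 camera calls.

TASK

Put the culture dishes away in the steel humidity chamber: first screw the vent cap at its end fully open, so that the lid comes up freely, then lift the lid off by its knob and set it down flat on the bench. Sort the dishes into the two lanes of the chamber's floor, the small ones flat in the narrow lane and the large ones flat in the wide lane. With all of them in, put the lid back so that it sits fully down all round, and only then screw the vent cap fully closed; leave the other things on the bench where they are.

Things in the scene. Friction and masses are not known exactly. Their poses are not given: they have to be found in the camera images.
- chamber: fixed steel humidity chamber, an open box 158 mm (its x) by 218 mm (its y), rim 52 mm high, walls 4 mm; origin: centre of its underside on the bench, z up. Inside floor 4 mm above the bench, divided by flat lands 5 mm proud of it into two lanes along y: narrow at x -58 to -14 mm, wide at x 4 to 68 mm. The vent port stands outside its +y end, 160 mm from the centre, up to 58 mm high
- narrow_lane (a point): middle of the narrow lane (44 mm wide, 210 mm long, for small dishes), on its floor; axes as the chamber's, y along the lane. Three small dishes fit at -62, 0, +62 mm along it. Set dishes with the fingers closing along the lane: across it the 5 mm lands are in the fingers' way
- wide_lane (a point): middle of the wide lane (64 mm wide, 210 mm long, for large dishes), on its floor; axes as the chamber's, y along the lane. Two large dishes fit at -45 and +45 mm along it, set likewise with the fingers closing along the lane
- lid_seat (a point): where the lid's origin is when the lid sits fully down: on the chamber's centre, 40 mm above the bench, axes as the chamber's; the lid fits either way round
- lid: loose steel lid, 0.24 to 0.39 kg, 176 mm (its x) by 236 mm (its y): a 3 mm plate with a 12 mm skirt, flared outwards, that goes outside the chamber's rim with 3 mm play per side under the plate and 6 mm at the skirt's lower edge; origin: centre, level with the skirt's lower edge (z = 0 on the bench, 40 mm when seated); plate top at 15 mm, knob top at 48 mm
- lid_knob (a point): centre of the lid's black knob, 39 mm above the lid's origin: a bar with rounded edges, 22 mm wide along the lid's x, 46 mm long along its y, 18 mm high, on a stem; grip it across the 22 mm. Its underside is 15 mm above the plate. The lid may be parked across the 10 mm gap between the two benches (near y = 0)
- vent_cap (a joint): angle of the captive black screw cap of the vent, rad: 0 fully closed, 2.2 fully open (stops at both ends); grows counter-clockwise seen from above, stays where it is left, turns at about 0.04 N m, neither rises nor comes off. 29 mm in diameter, 18 mm high, with a low ridge across its top (along the chamber's x at 0)
- vent_cap_grip (a point): on the vent cap's vertical axis, 47 mm above the bench, 10 mm above the cap's underside; the cap's top is at 55 mm, the ridge at 58 mm. The point's axes turn with the cap
- small_dish_0: small culture dish with pink medium and fixed lid, 38 mm across the lid and 10 mm high; fingers close on the 35 mm body, which is solid up to 8 mm; 20 g; loose on the left bench (its top is 4 mm lower than the right one's, z = -4 mm) in front of the microscope, may be absent; origin: centre of its underside
- small_dish_1: small culture dish with pink medium and fixed lid, 38 mm across the lid and 10 mm high; fingers close on the 35 mm body, which is solid up to 8 mm; 20 g; loose on the left bench (its top is 4 mm lower than the right one's, z = -4 mm) in front of the microscope, may be absent; origin: centre of its underside
- small_dish_2: small culture dish with pink medium and fixed lid, 38 mm across the lid and 10 mm high; fingers close on the 35 mm body, which is solid up to 8 mm; 20 g; loose on the left bench (its top is 4 mm lower than the right one's, z = -4 mm) in front of the microscope, may be absent; origin: centre of its underside
- large_dish_0: large culture dish with pink medium and fixed lid, 55 mm across and 13 mm high, 30 g; loose on the left bench (its top is 4 mm lower than the right one's, z = -4 mm) in front of the microscope, may be absent; origin: centre of its underside
- large_dish_1: large culture dish with pink medium and fixed lid, 55 mm across and 13 mm high, 30 g; loose on the left bench (its top is 4 mm lower than the right one's, z = -4 mm) in front of the microscope, may be absent; origin: centre of its underside
- timer: bystander, white lab timer, 62x66x18 mm, lying on the bench beyond the chamber; leave it alone; origin: centre of its underside
- dropper: bystander, brown dropper bottle, 25 mm across, 75 mm high, standing behind the work; leave it alone; origin: centre of its underside
- tweezers: bystander, steel tweezers, 115x14x7 mm, lying to the left of the dishes; leave them alone; origin: centre of their underside
- microscope_front (a point): foremost point, towards the robot, of the tall fixed microscope that stands behind and to the left of the dishes (250 mm high at the front, solid; it lies beyond this point in x and spans some 80 mm to either side of it in y); keep arm and gripper clear of it
Things that resemble listed ones, but are neither listed nor needed, are in the scene too. Leave any blue look-alike of the large_dish_1 alone.

How it is judged:
On the way, in this order (a step that is already met when the one before it is completed fails the run):
1. the vent cap is screwed fully open (over 2.0 rad) while the lid is still on (value of joint vent_cap above 2 rad and horizontal distance between lid and lid_seat below 0.006 m and z of lid in the frame of lid_seat below 0.003 m and angle between lid's own z axis and vertical below 0.03 rad), for 0.2 s.
2. the lid stands flat on the bench beside the chamber, released (height (world z) of lid below 0.006 m and angle between lid's own z axis and vertical below 0.05 rad and horizontal distance between lid and chamber above 0.14 m and linear speed of lid below 0.02 m/s and contact force between the fingers and lid below 0.1 N), for 0.3 s.
3. every dish lies flat in the lane of its size (x of small_dish_0 in the frame of narrow_lane between -0.008 and 0.008 m and y of small_dish_0 in the frame of narrow_lane between -0.09 and 0.09 m and z of each of small_dish_0, small_dish_1, small_dish_2 in the frame of narrow_lane below 0.004 m and angle between each of small_dish_0, small_dish_1, small_dish_2, large_dish_0, large_dish_1's own z axis and vertical below 0.1 rad and x of small_dish_1 in the frame of narrow_lane between -0.008 and 0.008 m and y of small_dish_1 in the frame of narrow_lane between -0.09 and 0.09 m and x of small_dish_2 in the frame of narrow_lane between -0.008 and 0.008 m and y of small_dish_2 in the frame of narrow_lane between -0.09 and 0.09 m and x of large_dish_0 in the frame of wide_lane between -0.008 and 0.008 m and y of large_dish_0 in the frame of wide_lane between -0.09 and 0.09 m and z of each of large_dish_0, large_dish_1 in the frame of wide_lane below 0.004 m and x of large_dish_1 in the frame of wide_lane between -0.008 and 0.008 m and y of large_dish_1 in the frame of wide_lane between -0.09 and 0.09 m), for 0.3 s.
4. the lid is back on the chamber, fully down and released, with the vent still open (over 1.5 rad) (horizontal distance between lid and lid_seat below 0.006 m and z of lid in the frame of lid_seat below 0.003 m and angle between lid's own z axis and vertical below 0.03 rad and contact force between the fingers and lid below 0.1 N and value of joint vent_cap above 1.5 rad), for 0.2 s.
5. the vent cap is screwed fully closed (under 0.15 rad) (value of joint vent_cap below 0.15 rad), for 0.2 s.
At the end, for the whole second after the job is handed in: Every dish flat (0.1 rad) in its own lane: centre within 8 mm of the centre line, 90 mm of the middle, at most 4 mm above the floor; lid released, within 6 mm of centre, at most 3 mm above fully down, level within 0.03 rad; vent cap under 0.15 rad (all of step 3 and horizontal distance between lid and lid_seat below 0.006 m and z of lid in the frame of lid_seat below 0.003 m and angle between lid's own z axis and vertical below 0.03 rad and value of joint vent_cap below 0.15 rad and contact force between the fingers and lid below 0.1 N and linear speed of lid below 0.02 m/s); the robot touches nothing.
It fails at once if the timer is moved by more than 3 cm (distance of timer from where it was at the start of the episode above 0.03 m).
It fails at once if the dropper bottle is moved by more than 3 cm (distance of dropper from where it was at the start of the episode above 0.03 m).
It fails at once if the tweezers are moved by more than 3 cm (distance of tweezers from where it was at the start of the episode above 0.03 m).
Of small_dish_0, small_dish_1, small_dish_2 only 2 to 3 are there at a start; the rules pass over those that are not, and their reading is None.
Of large_dish_0, large_dish_1 only 1 to 2 are there at a start; the rules pass over those that are not, and their reading is None.
At some moment in a run one of small_dish_0, small_dish_1, small_dish_2, large_dish_0, large_dish_1 may be knocked a few centimetres aside while the robot is not near it.
Once in a run the grip may slacken for a moment while it holds something.
It also fails if it takes over 210 s, if anything falls off the work surface, if the arm or the gripper's body presses on something with over 40 N, if the wrist force passes 120 N, or if a joint passes its speed limit or range.

## Working session

There is one attempt and no reset: what is moved stays moved. The work goes in short steps, Python scripts to look and compute and a tool call to move; the robot and the scene stay as the last step left them, time stands still between calls to the robot, and variables do not carry over. Pictures are saved under pics/ and viewed, at most 14 in all, crops included, and the job is handed in when it is done.

Besides the shell and the picture viewer there is one more tool, called after "Call:" by a JSON object that holds its "op" and its "data", one argument or row to a line. play_rows: Moves the arm, as the interface text tells. Its arguments: {"type":"object","properties":{"increments":{"type":"string"},"force":{"type":"number"}},"required":["increments"]}

```bash
mkdir -p pics; cat > h.py <<'E'
import numpy as np, cv2, sys
from plant import robot
def cal(n):
    c=robot.calibration(n); f=192/np.tan(np.radians(c["vertical_fov"])/2)
    K=np.array([[f,0,c["cx"]],[0,f,c["cy"]],[0,0,1]]); R=cv2.Rodrigues(np.array(c["rvec"],float))[0]
    return K,np.array(c["D"],float),R,np.array(c["tvec"],float).reshape(3)
def ray(n,uv,z,C=None):
    K,D,R,t=C or cal(n)
    p=cv2.undistortPoints(np.array(uv,float).reshape(-1,1,2),K,D).reshape(-1,2)
    d=np.c_[p,np.ones(len(p))]@R; o=-R.T@t
    return o+d*((z-o[2])/d[:,2])[:,None]
def proj(n,X,C=None):
    K,D,R,t=C or cal(n)
    return cv2.projectPoints(np.array(X,float).reshape(-1,1,3),cv2.Rodrigues(R)[0],t,K,D)[0].reshape(-1,2)
def pic(n,fn):
    im=robot.read_camera(n); cv2.imwrite('pics/'+fn,im); return im
def st():
    s=robot.read_state(); print('t',round(s['t'],2),'tcp',np.round(s['tool_pos'],4),'rv',np.round(s['orientation'],3),'q',np.round(s['q'],2),'F',np.round(s['force'],1),'open',round(s['opening'],4),'gf',np.round(s['gripper_force'],1)); return s
def delta(x,y,z,yaw=None):
    """tool-frame shift (mm) to world TCP x,y,z; yaw = wanted world angle (deg) of tool y axis (closing line), mod 180"""
    s=robot.read_state(); R=cv2.Rodrigues(np.array(s['orientation'],float))[0]
    d=R.T@(np.array([x,y,z])-s['tool_pos'])*1000
    a=np.degrees(np.arctan2(R[1,1],R[0,1])); r=''
    if yaw is not None:
        k=a-yaw; k=(k+90)%180-90; r=f'yaw {k:.1f} (q6 {np.degrees(s["q"][5]):.0f})'
    print('d',np.round(d,1),r,'toolyangle',round(a,1))
E
python3 - <<'E'
from h import *
st()
ims=[pic(n,n+'0.png') for n in('scene','top')]
cv2.imwrite('pics/both0.png',cv2.resize(np.vstack(ims),(512,768))[:,:]) 
names='chamber lid lid_knob vent_cap vent_cap_grip small_dish_0 large_dish_0 timer dropper tweezers microscope_front lid_seat narrow_lane'.split()
for q in names:
  for c in('top','scene'):
    print(q,c,[(np.round(d['centre'],3).tolist(),round(d['conf'],2)) for d in robot.landmark_of(c,q)])
E
```

```text
t 0.0 tcp [0.1597 0.5778 0.2176] rv [-4.220e-01 -3.113e+00  3.000e-03] q [ 1.22  0.13  1.49  0.    1.52 -0.09] F [-0.1 -0.1  0.2] open 0.0928 gf 0.0
chamber top []
chamber scene [([0.498, -0.338, -0.0], 0.7)]
lid top [([0.505, -0.336, 0.039], 0.81)]
lid scene [([0.501, -0.34, 0.036], 0.64)]
lid_knob top [([0.497, -0.338, 0.078], 0.84)]
lid_knob scene [([0.503, -0.336, 0.076], 0.93), ([0.467, -0.34, 0.005], 0.57)]Traceback (most recent call last):
  File "<stdin>", line 8, in <module>
ValueError: it knows: chamber, dropper, large_dish, lid, lid_knob, lid_seat, microscope_front, narrow_lane, small_dish, timer, tweezers, vent_cap_grip, wide_lane
```

View pics/top0.png

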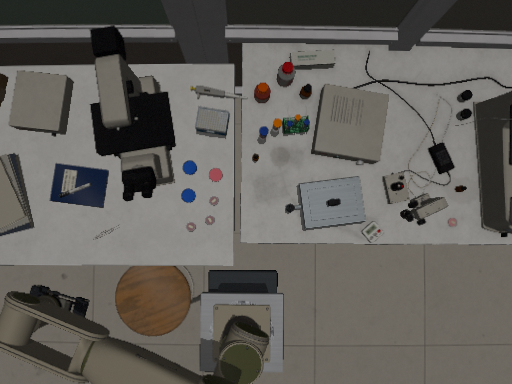

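View pics/scene0.png

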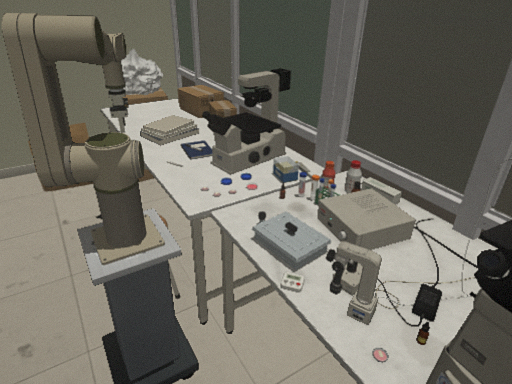

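```bash
python3 - <<'E'
from h import *
for q in 'vent_cap_grip small_dish large_dish timer dropper microscope_front lid_seat chamber'.split():
  for c in('top','scene'):
    print(q,c,[(np.round(d['centre'],3).tolist(),round(d['conf'],2)) for d in robot.landmark_of(c,q)])
print(ray('top',[(215,175),(190,167),(188,196),(213,201),(210,220),(191,227)],0.006).round(3).tolist(), ray('top',[(107,232),(452,222)],0).round(3).tolist())
im=cv2.imread('pics/top0.png'); cv2.imwrite('pics/crop0.png',cv2.resize(im[150:260,170:400],None,fx=3.4,fy=3.4,interpolation=2))
# lid axis by plate contour
rg=robot.regions_of('top','lid')[0]['pixels'].astype(np.uint8)
c=max(cv2.findContours(rg,0,2)[0],key=cv2.contourArea)
P=ray('top',c.reshape(-1,2),0.05)[:,:2]
print(cv2.minAreaRect((P*1000).astype(np.float32)))
E
```

```text
vent_cap_grip top [([0.476, -0.177, 0.046], 0.49), ([0.507, 0.105, -0.001], 0.21)]
vent_cap_grip scene [([0.484, -0.177, 0.05], 0.48)]
small_dish top [([0.402, 0.198, -0.006], 0.66), ([0.509, 0.106, -0.001], 0.63), ([0.431, 0.13, -0.005], 0.41)]
small_dish scene [([0.504, 0.113, -0.002], 0.6), ([0.427, 0.124, -0.003], 0.54), ([0.403, 0.205, -0.004], 0.41)]
large_dish top [([0.632, 0.208, -0.003], 0.65), ([0.523, 0.21, -0.002], 0.54)]
large_dish scene [([0.637, 0.211, -0.0], 0.55), ([0.524, 0.21, -0.006], 0.45), ([0.606, 0.108, -0.006], 0.43)]
timer top [([0.386, -0.503, -0.002], 0.6)]
timer scene [([0.386, -0.505, 0.005], 0.77)]
dropper top [([0.672, -0.05, -0.004], 0.47)]
dropper scene [([0.672, -0.05, 0.001], 0.39)]
microscope_front top []
microscope_front scene [([0.548, 0.356, 0.102], 0.73)]
lid_seat top []
lid_seat scene []
chamber top []
chamber scene [([0.498, -0.338, -0.0], 0.7)]
[[0.603, 0.11, 0.006], [0.634, 0.208, 0.006], [0.521, 0.214, 0.006], [0.502, 0.117, 0.006], [0.429, 0.127, 0.006], [0.401, 0.2, 0.006]] [[0.378, 0.528, 0.0], [0.429, -0.82, 0.0]]
((502.7085876464844, -334.9925842285156), (179.992431640625, 241.84349060058594), 7.3622002601623535)
```

View pics/crop0.png

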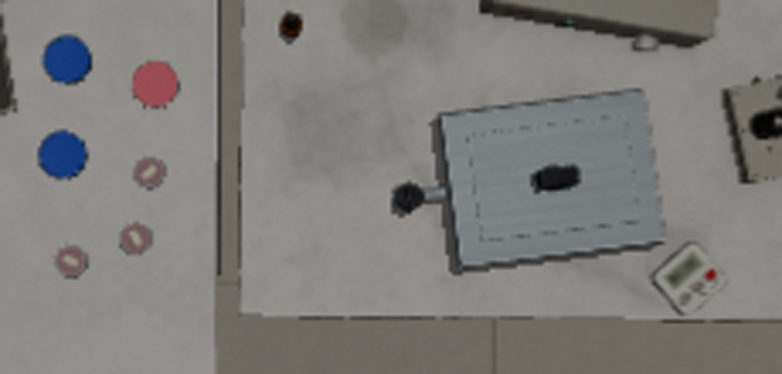

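```bash
cat >> h.py <<'E'
def wp(*ws):
    """rows for world waypoints (x,y,z,toolangle deg unwrapped)"""
    s=robot.read_state(); R=cv2.Rodrigues(np.array(s['orientation'],float))[0]
    a=np.degrees(np.arctan2(R[1,1],R[0,1])); qa=np.degrees(s['q'][0]-s['q'][5])
    for w in ws:
        d=R.T@(np.array(w[:3])-s['tool_pos'])*1000
        print('row',*np.round(d,1),'yaw',round(qa-w[3],1),' q6->',round(np.degrees(np.arctan2(w[1],w[0]))-w[3]))
    print('a',round(a,1),'qa',round(qa,1))
E
python3 - <<'E'
from h import *
wp((.38,.2,.23,0),(.47,-.177,.23,-65))
E
```

```text
row -313.0 -306.0 -11.3 yaw 74.5  q6-> 28
row -500.2 -645.3 -11.3 yaw 139.5  q6-> 44
a 74.5 qa 74.5
```

Call:
{"op": "play_rows", "data": {
  "increments": "-313 -306 -11 74 0.2;-313 -306 -11 74 0.2;-313 -306 -11 74 0.2;-313 -306 -11 74 0.2;-313 -306 -11 74 0.2;-313 -306 -11 74 0.2;-313 -306 -11 74 0.2;-313 -306 -11 74 0.2;-313 -306 -11 74 0.2;-500 -645 -11 139.5 0.2;-500 -645 -11 139.5 0.2;-500 -645 -11 139.5 0.2;-500 -645 -11 139.5 0.2;-500 -645 -11 139.5 0.2;-500 -645 -11 139.5 0.2;-500 -645 -11 139.5 0.2;-500 -645 -11 139.5 0.2;-500 -645 -11 139.5 0.2;-500 -645 -11 139.5 0.2;-500 -645 -11 139.5 0.2",
  "force": 25
}}

```text
t: 3.25
tool_pos: [0.4698, -0.1758, 0.2296]
orientation: [-3.066, -0.683, 0.0]
force: [-0.2, 0.8, 0.0]
opening: 0.0374
gripper_force: 0.0
```

```bash
python3 - <<'E'
from h import *
st(); C=cal('wrist'); pic('wrist','w1.png')
for q in ('vent_cap_grip','lid','lid_knob','chamber'):
    print(q,[(np.round(d['centre'],4).tolist(),round(d['conf'],2),proj('wrist',d['centre'],C).round().tolist()) for d in robot.landmark_of('wrist',q)])
E
```

```text
t 3.25 tcp [ 0.4698 -0.1758  0.2296] rv [-3.066 -0.683  0.   ] q [-0.46 -0.14  1.74  0.    1.54  0.67] F [-0.2  0.8  0. ] open 0.0374 gf 0.0
vent_cap_grip [([0.48, -0.1774, 0.0441], 0.81, [[257.0, 171.0]]), ([0.4331, 0.1239, -0.0104], 0.68, [[46.0, 104.0]])]
lid [([0.5014, -0.3372, 0.0422], 0.9, [[373.0, 207.0]])]
lid_knob [([0.5008, -0.3375, 0.0809], 0.97, [[386.0, 217.0]])]
chamber []
```

View pics/w1.png

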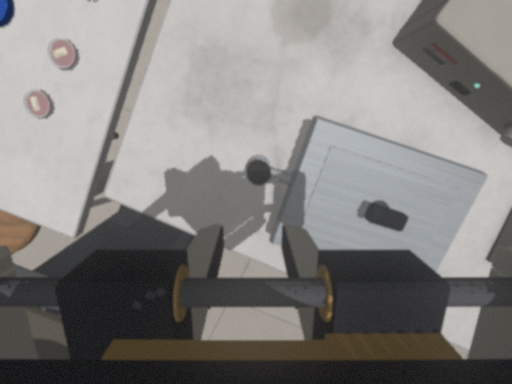

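```bash
python3 - <<'E'
from h import *
C=cal('wrist')
im=cv2.imread('pics/w1.png',0)[150:192,238:280]
m=(im<50).astype(np.uint8); n,l,s,c=cv2.connectedComponentsWithStats(m)
i=1+np.argmax(s[1:,4]); print(s[i],c[i]+[238,150], ray('wrist',[c[i]+[238,150]],.05,C).round(4))
cv2.imwrite('pics/cap.png',cv2.resize(cv2.imread('pics/w1.png')[140:200,225:345],None,fx=5,fy=5,interpolation=2))
# lid plate corners
g=robot.regions_of('wrist','lid')
r=g[0]['pixels'].astype(np.uint8); ct=max(cv2.findContours(r,0,2)[0],key=cv2.contourArea)
k=robot.regions_of('wrist','lid_knob')[0]['pixels'].astype(np.uint8)
P=ray('wrist',ct.reshape(-1,2),.05,C)[:,:2]*1000; print(cv2.minAreaRect(P.astype(np.float32)))
for z in(.044+.04,):
  ck=max(cv2.findContours(k,0,2)[0],key=cv2.contourArea); Q=ray('wrist',ck.reshape(-1,2),.086,C)[:,:2]*1000; print(k.sum(),r.sum(),cv2.minAreaRect(Q.astype(np.float32)))
wp((.48,-.177,.12,-65),(.48,-.177,.03,-65),(.48,-.177,.03,60))
E
```

```text
Traceback (most recent call last):
ValueError: attempt to get argmax of an empty sequence
```

```bash
python3 - <<'E'
from h import *
C=cal('wrist')
im=cv2.imread('pics/w1.png',0)[150:192,238:280]; print(im.min(),im.max())
m=(im<70).astype(np.uint8); n,l,s,c=cv2.connectedComponentsWithStats(m)
if n>1:
  i=1+np.argmax(s[1:,4]); print(s[i],c[i]+[238,150], ray('wrist',[c[i]+[238,150]],.05,C).round(4))
cv2.imwrite('pics/cap.png',cv2.resize(cv2.imread('pics/w1.png')[140:200,225:345],None,fx=5,fy=5,interpolation=2))
g=robot.regions_of('wrist','lid')
r=g[0]['pixels'].astype(np.uint8); ct=max(cv2.findContours(r,0,2)[0],key=cv2.contourArea)
k=robot.regions_of('wrist','lid_knob')[0]['pixels'].astype(np.uint8)
P=ray('wrist',ct.reshape(-1,2),.05,C)[:,:2]*1000; print(cv2.minAreaRect(P.astype(np.float32)))
ck=max(cv2.findContours(k,0,2)[0],key=cv2.contourArea); Q=ray('wrist',ck.reshape(-1,2),.086,C)[:,:2]*1000; print(k.sum(),r.sum(),cv2.minAreaRect(Q.astype(np.float32)))
wp((.48,-.177,.12,-65),(.48,-.177,.03,-65),(.48,-.177,.03,60))
E
```

```text
54 201
[ 10  11  22  23 357] [258.22969188 173.04201681] [[ 0.4797 -0.1792  0.05  ]]
((501.77081298828125, -336.9339599609375), (172.84576416015625, 238.63784790039062), 7.799916744232178)
19549 19632 ((506.3804931640625, -317.0589599609375), (153.27569580078125, 213.3147735595703), 7.959469795227051)
row 8.6 5.1 109.8 yaw 0.1  q6-> 45
row 8.6 5.1 199.8 yaw 0.1  q6-> 45
row 8.6 5.1 199.8 yaw -124.9  q6-> -80
a -64.9 qa -64.9
```

View pics/cap.png

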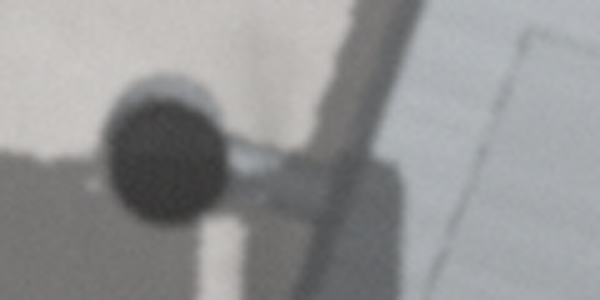

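Call:
{"op": "play_rows", "data": {
  "increments": "9 5 110 0 0.2;9 5 110 0 0.2;9 5 110 0 0.2;9 5 150 0 0.2;9 5 180 0 0.2;9 5 200 0 0.2;9 5 200 0 0.2;9 5 200 0 1;9 5 200 0 1;9 5 200 0 1;9 5 200 0 1;9 5 200 0 1",
  "force": 25
}}

```text
t: 4.8
tool_pos: [0.4816, -0.1787, 0.0313]
orientation: [3.064, 0.68, 0.004]
force: [2.2, -4.5, -2.2]
opening: 0.028
gripper_force: 25.0
```

Call:
{"op": "play_rows", "data": {
  "increments": "0 2 0 0 1;0 2 0 0 1;0 2 0 -8 1;0 2 0 -16 1;0 2 0 -24 1;0 2 0 -32 1;0 2 0 -40 1;0 2 0 -48 1;0 2 0 -56 1;0 2 0 -64 1;0 2 0 -72 1;0 2 0 -80 1;0 2 0 -88 1;0 2 0 -96 1;0 2 0 -104 1;0 2 0 -112 1;0 2 0 -120 1;0 2 0 -127 1;0 2 0 -127 1;0 2 0 -127 1"
}}

```text
t: 6.8
tool_pos: [0.4787, -0.179, 0.0307]
orientation: [-0.757, -3.044, 0.001]
force: [-17.0, 2.3, 17.0]
opening: 0.0281
gripper_force: 25.0
```

```bash
python3 - <<'E'
from h import *
s=st(); print(np.round(s['wrist_torque'],2)); wp((.48,-.178,.029,62))
E
```

```text
t 6.8 tcp [ 0.4787 -0.179   0.0307] rv [-7.570e-01 -3.044e+00  1.000e-03] q [-0.46  0.08  1.91 -0.    1.16 -1.54] F [-17.    2.3  17. ] open 0.0281 gf 25.0
[0.35 2.93 0.03]
row -0.7 1.6 1.7 yaw 0.0  q6-> -82
a 62.1 qa 62.0
```

Call:
{"op": "play_rows", "data": {
  "increments": "0 0 0 0 0.2;0 0 0 0 0.2;0 0 0 0 0.2;0 0 -40 0 0.2;0 0 -90 0 0.2;0 0 -140 0 0.2;-60 0 -180 0 0.2;-60 0 -190 0 0.2;-60 0 -190 0 0.2"
}}

```text
t: 7.7
tool_pos: [0.5374, -0.209, 0.2242]
orientation: [0.757, 3.041, -0.003]
force: [-0.3, 0.5, -0.6]
opening: 0.0373
gripper_force: 0.0
```

```bash
python3 - <<'E'
from h import *
s=st(); C=cal('wrist'); im=pic('wrist','w2.png'); u=proj('wrist',[.48,-.178,.055],C)[0].astype(int); print(u)
u=np.clip(u,40,[470,340])
a=im[u[1]-35:u[1]+35,u[0]-40:u[0]+40]
a=cv2.convertScaleAbs(a,alpha=2.0); b=cv2.resize(a,None,fx=6,fy=6,interpolation=2)
cv2.imwrite('pics/cap2.png',b)
for q in ('vent_cap_grip','lid','lid_knob'):
    print(q,[(np.round(d['centre'],4).tolist(),round(d['conf'],2)) for d in robot.landmark_of('wrist',q)])
E
```

```text
t 7.7 tcp [ 0.5374 -0.209   0.2242] rv [ 7.570e-01  3.041e+00 -3.000e-03] q [-0.46  0.06  1.56  0.    1.52 -1.54] F [-0.3  0.5 -0.6] open 0.0373 gf 0.0
[252 124]
vent_cap_grip [([0.481, -0.1756, 0.0455], 0.7)]
lid [([0.5028, -0.34, 0.0406], 0.65)]
lid_knob [([0.4972, -0.339, 0.0805], 0.6)]
```

View pics/cap2.png

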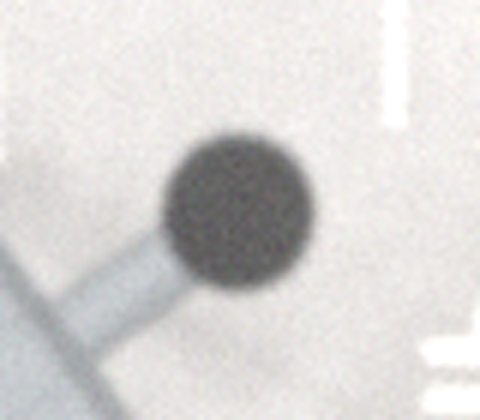

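```bash
python3 - <<'E'
from h import *
wp((.4805,-.178,.09,40),(.4805,-.178,.034,40),(.4805,-.178,.034,62))
E
```

```text
row 59.0 0.7 127.8 yaw 22.1  q6-> -60
row 58.9 0.7 183.8 yaw 22.1  q6-> -60
row 58.9 0.7 183.8 yaw 0.1  q6-> -82
a 62.1 qa 62.1
```

Call:
{"op": "play_rows", "data": {
  "increments": "59 1 40 8 0.2;59 1 90 16 0.2;59 1 128 22 0.2;59 1 128 22 0.2;59 1 160 22 0.2;59 1 184 22 0.2;59 1 184 22 0.2;59 1 184 22 1;59 1 184 22 1;59 1 184 22 1;59 1 184 22 1;59 1 184 16 1;59 1 184 10 1;59 1 184 6 1;59 1 184 6 1"
}}

```text
t: 9.4
tool_pos: [0.4811, -0.1804, 0.0375]
orientation: [-0.911, -3.004, 0.005]
force: [-10.7, -6.2, 2.4]
opening: 0.0285
gripper_force: 25.0
```

```bash
python3 - <<'E'
from h import *
s=st(); print(np.round(s['wrist_torque'],2),np.round(s['joint_torque'],2));wp((.4805,-.178,.034,62))
E
```

```text
t 9.4 tcp [ 0.4811 -0.1804  0.0375] rv [-0.911 -3.004  0.005] q [-0.46  0.07  1.9  -0.    1.17 -1.44] F [-10.7  -6.2   2.4] open 0.0285 gf 25.0
[-1.11  1.92 -0.15] [  5.24 -48.49 -47.56   3.46  -2.57  -1.37]
row 1.8 1.7 3.5 yaw -5.8  q6-> -82
a 56.2 qa 56.2
```

Call:
{"op": "play_rows", "data": {
  "increments": "0 0 0 -6 1;0 0 0 -12 1;0 0 0 -12 1;0 0 0 -12 1"
}}

```text
t: 9.8
tool_pos: [0.4815, -0.1803, 0.0374]
orientation: [-0.596, -3.083, 0.004]
force: [-8.6, -6.2, -1.6]
opening: 0.0284
gripper_force: 25.0
```

```bash
python3 - <<'E'
from h import *
s=st(); print(np.round(s['wrist_torque'],2),np.round(s['joint_torque'],2));wp((.4805,-.178,.034,68))
E
```

```text
t 9.8 tcp [ 0.4815 -0.1803  0.0374] rv [-0.596 -3.083  0.004] q [-0.46  0.07  1.9  -0.    1.17 -1.64] F [-8.6 -6.2 -1.6] open 0.0284 gf 25.0
[-0.95  1.48 -0.07] [  4.23 -49.1  -47.27   2.87  -1.76  -0.21]
row 1.8 1.7 3.4 yaw 0.1  q6-> -88
a 68.1 qa 68.1
```

Call:
{"op": "play_rows", "data": {
  "increments": "0 0 0 0 0.2;0 0 0 0 0.2;0 0 0 0 0.2;0 0 -40 0 0.2;-20 0 -80 0 0.2;-30 0 -80 0 0.2;-30 0 -80 0 0.2;-30 0 -80 0 0.2"
}}

```text
t: 10.6
tool_pos: [0.5095, -0.1895, 0.1147]
orientation: [-0.597, -3.083, -0.001]
force: [-0.4, -0.4, -0.5]
opening: 0.0369
gripper_force: 0.0
```

```bash
python3 - <<'E'
from h import *
s=st(); C=cal('wrist'); u=proj('wrist',[.481,-.179,.055],C)[0].astype(int); print(u)
im=np.mean([robot.read_camera('wrist').astype(float) for _ in range(10)],0)
u=np.clip(u,[50,45],[460,338]); a=im[u[1]-45:u[1]+45,u[0]-50:u[0]+50]
m=a.min(); print(m)
a=np.clip((a-m)*6,0,255).astype(np.uint8)
cv2.imwrite('pics/cap3.png',cv2.resize(a,None,fx=6,fy=6,interpolation=2))
print(proj('wrist',[[.481,-.179,.058],[.481+.014,-.179+.002,.058]],C).round(1))
E
```

```text
t 10.6 tcp [ 0.5095 -0.1895  0.1147] rv [-5.970e-01 -3.083e+00 -1.000e-03] q [-0.45  0.05  1.76  0.    1.33 -1.64] F [-0.4 -0.4 -0.5] open 0.0369 gf 0.0
[250 173]
45.0
[[250.9 174. ]
 [259.6 188.7]]
```

View pics/cap3.png

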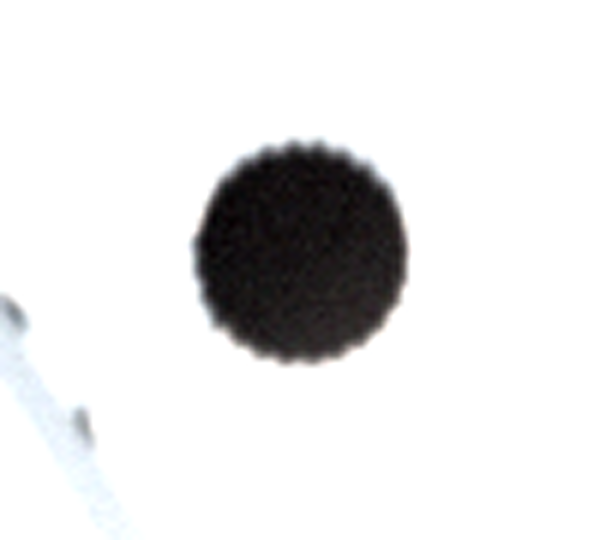

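```bash
python3 - <<'E'
from h import *
wp((.501,-.3375,.17,7.5),(.501,-.3375,.11,7.5),(.501,-.3375,.061,7.5))
E
```

```text
row -46.8 -140.3 -54.5 yaw 60.5  q6-> -41
row -46.8 -140.3 5.5 yaw 60.5  q6-> -41
row -46.8 -140.3 54.5 yaw 60.5  q6-> -41
a 68.0 qa 68.0
```

Call:
{"op": "play_rows", "data": {
  "increments": "-10 -10 -54 8 -0.1;-30 -60 -54 16 -0.1;-47 -100 -54 24 -0.1;-47 -140 -54 32 -0.1;-47 -140 -54 40 -0.1;-47 -140 -54 48 -0.1;-47 -140 -54 56 -0.1;-47 -140 -10 60.5 -0.1;-47 -140 10 60.5 -0.1;-47 -140 40 60.5 -0.1;-47 -140 54 60.5 -0.1;-47 -140 54 60.5 -0.1;-47 -140 54 60.5 1;-47 -140 54 60.5 1;-47 -140 54 60.5 1;-47 -140 54 60.5 1;-47 -140 54 60.5 1",
  "force": 55
}}

```text
t: 12.8
tool_pos: [0.502, -0.3379, 0.0628]
orientation: [2.069, 2.362, -0.0]
force: [-0.6, -0.2, 5.3]
opening: 0.0216
gripper_force: 55.0
```

```bash
python3 - <<'E'
from h import *
s=st(); print(np.round(s['wrist_torque'],2));wp((.501,-.3375,.061,7.5),(.501,-.3375,.17,7.5),(.49,-.065,.17,90),(.49,-.065,.0225,90))
E
```

```text
t 12.8 tcp [ 0.502  -0.3379  0.0628] rv [ 2.069  2.362 -0.   ] q [-0.68  0.27  1.63 -0.    1.25 -0.81] F [-0.6 -0.2  5.3] open 0.0216 gf 55.0
[-0.07  0.23 -0.01]
row 0.5 -0.9 1.8 yaw 0.0  q6-> -41
row 0.4 -0.8 -107.2 yaw 0.0  q6-> -41
row 272.0 24.1 -107.5 yaw -82.5  q6-> -98
row 272.1 23.9 40.0 yaw -82.5  q6-> -98
a 7.5 qa 7.5
```

Call:
{"op": "play_rows", "data": {
  "increments": "0 0 -5 0 1;0 0 -12 0 1;0 0 -25 0 1;0 0 -45 0 1;0 0 -75 0 1;0 0 -107 0 1;0 0 -107 0 1;25 2 -107 -8 1;55 5 -107 -16 1;85 8 -107 -24 1;115 10 -107 -32 1;145 13 -107 -40 1;175 16 -107 -48 1;205 18 -107 -56 1;235 20 -107 -64 1;260 22 -107 -72 1;272 24 -107 -80 1;272 24 -107 -82.5 1;272 24 -107 -82.5 1;272 24 -107 -82.5 1"
}}

```text
t: 14.8
tool_pos: [0.4893, -0.0646, 0.1683]
orientation: [-0.001, -3.141, -0.0]
force: [-0.5, -0.2, -2.8]
opening: 0.0215
gripper_force: 55.0
```

```bash
python3 - <<'E'
from h import *
s=st(); C=cal('top');im=pic('top','top2.png'); cv2.imwrite('pics/c2.png',cv2.resize(im[140:260,170:400],None,fx=3.2,fy=3.2,interpolation=2))
for c in('top','scene'):
  for q in ('lid','small_dish','large_dish','narrow_lane','wide_lane','chamber','lid_seat'):
    if c=='scene' and q=='lid': robot.read_camera('scene')
    print(c,q,[(np.round(d['centre'],3).tolist(),round(d['conf'],2)) for d in robot.landmark_of(c,q)])
wp((.49,-.065,.06,90),(.49,-.065,.0232,90))
E
```

```text
t 14.8 tcp [ 0.4893 -0.0646  0.1683] rv [-1.000e-03 -3.141e+00 -0.000e+00] q [-0.24 -0.13  1.84 -0.    1.43 -1.8 ] F [-0.5 -0.2 -2.8] open 0.0215 gf 55.0
top lid [([0.492, -0.066, 0.14], 0.95)]
top small_dish [([0.403, 0.2, -0.005], 0.61), ([0.43, 0.129, -0.004], 0.59), ([0.487, 0.079, -0.002], 0.52)]
top large_dish [([0.636, 0.208, -0.004], 0.57), ([0.523, 0.209, -0.003], 0.55), ([0.606, 0.106, -0.01], 0.5)]
top narrow_lane [([0.467, -0.342, 0.006], 0.72), ([0.604, 0.108, -0.006], 0.53)]
top wide_lane [([0.536, -0.332, 0.004], 0.83), ([0.5, -0.335, 0.041], 0.71), ([0.485, -0.067, 0.186], 0.48)]
top chamber [([0.502, -0.337, -0.003], 0.67)]
top lid_seat [([0.503, -0.338, 0.04], 0.74)]
scene lid [([0.492, -0.065, 0.144], 0.56)]
scene small_dish [([0.431, 0.122, -0.002], 0.59), ([0.402, 0.202, -0.001], 0.46), ([0.479, 0.084, -0.001], 0.41), ([0.482, -0.179, 0.045], 0.27)]
scene large_dish []
scene narrow_lane [([0.464, -0.339, 0.004], 0.87), ([0.376, 0.53, 0.001], 0.46)]
scene wide_lane [([0.541, -0.336, 0.006], 0.71), ([0.464, -0.34, 0.004], 0.56)]
scene chamber [([0.498, -0.338, -0.0], 0.7)]
scene lid_seat [([0.505, -0.341, 0.033], 0.9), ([0.548, 0.359, 0.099], 0.29), ([0.481, -0.179, 0.05], 0.2)]
row -0.5 -0.4 108.6 yaw 0.0  q6-> -98
row -0.5 -0.4 145.4 yaw 0.0  q6-> -98
a 90.0 qa 90.0
```

View pics/c2.png

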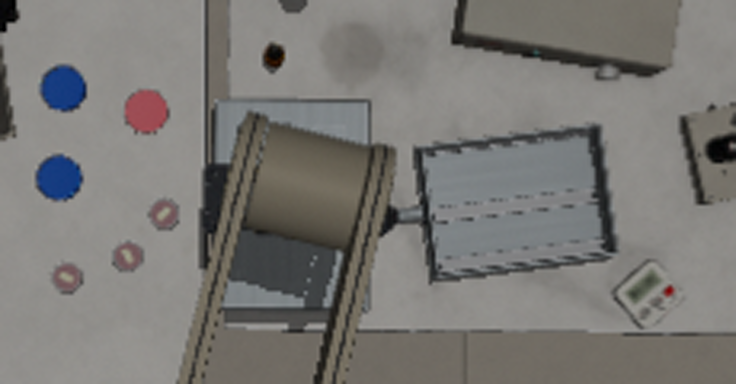

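Call:
{"op": "play_rows", "data": {
  "increments": "0 0 50 0 1;0 0 95 0 1;0 0 125 0 1;0 0 138 0 1;0 0 145 0 1;0 0 145.5 0 1;0 0 145.5 0 1;0 0 145.5 0 -0.1;0 0 145.5 0 -0.1;0 0 145.5 0 -0.1;0 0 145.5 0 -0.1;0 0 120 0 -0.1;0 0 70 0 -0.1;0 0 20 0 -0.1;0 0 -30 0 -0.1;0 0 -30 0 -0.1"
}}

```text
t: 17.2
tool_pos: [0.4939, -0.0656, 0.2075]
orientation: [-0.001, 3.128, -0.005]
force: [0.7, 0.2, 0.6]
opening: 0.0509
gripper_force: 0.0
```

```bash
python3 - <<'E'
from h import *
s=st(); C=cal('wrist');robot.read_camera('wrist')
for q in ('lid','lid_knob'):
    print(q,[(np.round(d['centre'],3).tolist(),round(d['conf'],2)) for d in robot.landmark_of('wrist',q)])
wp((.43,.13,.2,90),(.5,.13,.2,0),(.5,.13,.2,90))
E
```

```text
t 17.2 tcp [ 0.4939 -0.0656  0.2075] rv [-1.000e-03  3.128e+00 -5.000e-03] q [-0.23 -0.16  1.79  0.    1.49 -1.81] F [0.7 0.2 0.6] open 0.0509 gf 0.0
lid [([0.492, -0.065, -0.001], 0.57)]
lid_knob [([0.49, -0.067, 0.04], 0.74), ([0.492, -0.066, 0.0], 0.59), ([0.466, -0.344, 0.005], 0.23)]
row 59.4 194.6 -1.6 yaw 0.0  q6-> -73
row -10.6 194.6 -1.6 yaw 90.0  q6-> 15
row -10.6 194.6 -1.6 yaw 0.0  q6-> -75
a 90.0 qa 90.0
```

Call:
{"op": "play_rows", "data": {
  "increments": "0 50 -20 -3 -0.2;0 100 -20 -7.5 -0.2;-30 150 -20 -7.5 -0.2;-30 195 -20 -7.5 -0.2;-30 195 -20 -7.5 -0.2;-30 195 -20 -7.5 -0.2;-30 195 -20 -7.5 -0.2"
}}

```text
t: 18.05
tool_pos: [0.5185, 0.1296, 0.2169]
orientation: [0.206, -3.132, 0.001]
force: [0.7, 0.5, -0.4]
opening: 0.0557
gripper_force: 0.0
```

```bash
cat >> h.py <<'E'
def dishes():
    C=cal('wrist'); im=robot.read_camera('wrist')
    for q,r in(('small_dish',.010),('large_dish',.013)):
        L=[(np.round(d['centre'],4).tolist(),round(d['conf'],2)) for d in robot.landmark_of('wrist',q)]
        print(q,L)
        for g in robot.regions_of('wrist',q):
            m=g['pixels'].astype(np.uint8)
            c=max(cv2.findContours(m,0,2)[0],key=cv2.contourArea)
            P=ray('wrist',c.reshape(-1,2)+.0,-.004+r,C)[:,:2]*1000
            (x,y),rad=cv2.minEnclosingCircle(P.astype(np.float32))
            print('   region',round(x,1),round(y,1),'r',round(rad,1),round(g['conf'],2),np.round(im[m>0].mean(0)))
    return im
E
python3 - <<'E'
from h import *
st(); im=dishes(); cv2.imwrite('pics/w4.png',im)
E
```

```text
t 18.05 tcp [0.5185 0.1296 0.2169] rv [ 2.060e-01 -3.132e+00  1.000e-03] q [ 0.15 -0.04  1.67 -0.    1.52 -1.55] F [ 0.7  0.5 -0.4] open 0.0557 gf 0.0
small_dish [([0.4795, 0.0824, -0.0023], 0.86), ([0.4302, 0.1257, -0.0097], 0.64), ([0.4037, 0.1995, -0.0051], 0.64)]
   region 483.0 84.6 r 19.5 0.79 [139. 138. 153.]
   region 431.6 127.9 r 18.6 0.7 [136. 135. 151.]
   region 405.6 200.9 r 19.4 0.55 [138. 138. 152.]
large_dish [([0.6092, 0.109, 0.0013], 0.92), ([0.6379, 0.2078, -0.0038], 0.82), ([0.526, 0.2077, -0.0054], 0.62)]
   region 524.5 210.3 r 28.6 0.86 [149.  93.  74.]
   region 605.0 108.9 r 27.9 0.8 [126. 121. 188.]
   region 630.9 206.8 r 30.0 0.58 [139.  86.  70.]
```

View pics/w4.png

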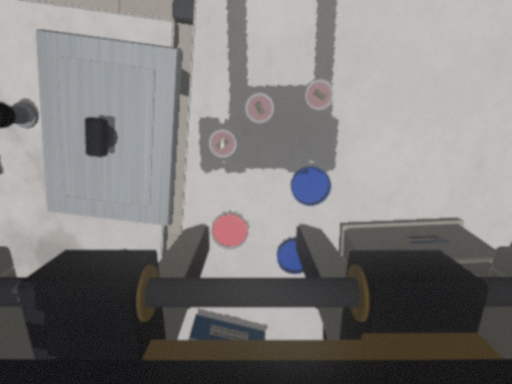

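```bash
python3 - <<'E'
from h import *
wp((.482,.0835,.06,97.5),(.482,.0835,-.002,97.5))
E
```

```text
row 43.0 -40.5 158.6 yaw -0.1  q6-> -88
row 43.0 -40.5 220.6 yaw -0.1  q6-> -88
a 97.4 qa 97.4
```

Call:
{"op": "play_rows", "data": {
  "increments": "43 -40 50 0 -0.2;43 -40 100 0 -0.2;43 -40 150 0 -0.2;43 -40 195 0 -0.2;43 -40 212 0 -0.2;43 -40 220 0 -0.2;43 -40 220 0 -0.2;43 -40 220 0 0.6;43 -40 220 0 0.6;43 -40 220 0 0.6;43 -40 220 0 0.6;43 -40 220 0 0.6",
  "force": 20
}}

```text
t: 19.5
tool_pos: [0.4827, 0.0851, -0.0006]
orientation: [-0.207, 3.133, -0.0]
force: [0.0, -0.9, 5.1]
opening: 0.0335
gripper_force: 20.0
```

```bash
python3 - <<'E'
from h import *
s=st(); n=np.radians(7.5); ex=np.array([np.cos(n),np.sin(n)]); ey=np.array([-ex[1],ex[0]])
print(np.array([.466,-.342])-.062*ey)
wp((.49,.02,.2,97.5),(.54,-.25,.2,97.5))
E
```

```text
t 19.5 tcp [ 0.4827  0.0851 -0.0006] rv [-0.207  3.133 -0.   ] q [ 0.07  0.07  1.98 -0.    1.09 -1.63] F [ 0.  -0.9  5.1] open 0.0335 gf 20.0
[ 0.47409262 -0.40346958]
row 1.1 -65.5 -200.6 yaw 0.0  q6-> -95
row -13.0 -339.7 -200.5 yaw 0.0  q6-> -122
a 97.5 qa 97.5
```

Call:
{"op": "play_rows", "data": {
  "increments": "0 0 -50 0 0.6;0 0 -100 0 0.6;0 -10 -150 0 0.6;0 -50 -190 0 0.6;0 -100 -210 0 0.6;0 -150 -210 0 0.6;-5 -200 -210 0 0.6;-10 -250 -210 0 0.6;-10 -300 -210 0 0.6;-10 -350 -210 0 0.6;-10 -400 -210 0 0.6;-10 -430 -210 0 0.6;-10 -430 -210 0 0.6;-10 -430 -210 0 0.6"
}}

```text
t: 20.9
tool_pos: [0.5478, -0.3404, 0.2076]
orientation: [0.204, -3.134, -0.002]
force: [-0.2, 0.6, -0.8]
opening: 0.0338
gripper_force: 20.0
```

```bash
python3 - <<'E'
from h import *
st(); C=cal('wrist'); pic('wrist','w5.png')
for q in ('narrow_lane','wide_lane','lid_seat','chamber','vent_cap_grip'):
    print(q,[(np.round(d['centre'],4).tolist(),round(d['conf'],2)) for d in robot.landmark_of('wrist',q)])
n=np.radians(7.5);X=lambda x,y,z:[.5015+x*np.cos(n)-y*np.sin(n),-.3375+x*np.sin(n)+y*np.cos(n),z]
pts=[X(x,y,.009) for y in(-.08,0,.08) for x in(-.058,-.014,.004,.068)]
print(proj('wrist',pts,C).round(1).tolist())
im=cv2.imread('pics/w5.png')
for p in proj('wrist',pts,C): cv2.circle(im,tuple(int(round(v)) for v in p),2,(0,255,0),-1)
cv2.imwrite('pics/w5a.png',im)
E
```

```text
t 20.9 tcp [ 0.5478 -0.3404  0.2076] rv [ 2.040e-01 -3.134e+00 -2.000e-03] q [-0.64  0.26  1.36  0.    1.52 -2.34] F [-0.2  0.6 -0.8] open 0.0338 gf 20.0
narrow_lane [([0.4667, -0.3451, 0.006], 0.67)]
wide_lane [([0.5387, -0.3336, 0.0029], 0.55)]
lid_seat [([0.4986, -0.3411, 0.0382], 0.78), ([0.3928, -0.5016, -0.0003], 0.72), ([0.5003, -0.3405, 0.0], 0.34)]
chamber [([0.5019, -0.3388, 0.0006], 0.72)]
vent_cap_grip [([0.4796, -0.1738, 0.0458], 0.88)]
[[193.9, 93.1], [195.8, 129.7], [196.6, 144.1], [199.2, 192.1], [259.0, 92.9], [258.8, 129.6], [258.7, 143.9], [258.5, 192.0], [324.0, 92.9], [321.7, 129.5], [320.8, 143.9], [317.8, 191.9]]
```

View pics/w5a.png

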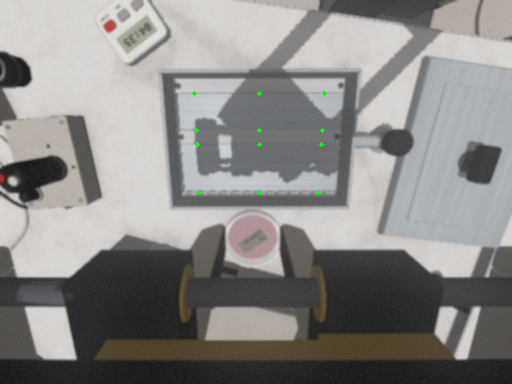

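```bash
cat >> h.py <<'E'
def held(q='small_dish',h=.0085):
    s=robot.read_state(); C=cal('wrist'); robot.read_camera('wrist'); R=cv2.Rodrigues(np.array(s['orientation'],float))[0]
    for g in robot.regions_of('wrist',q):
        c=max(cv2.findContours(g['pixels'].astype(np.uint8),0,2)[0],key=cv2.contourArea).reshape(-1,2)
        (u,v),r=cv2.minEnclosingCircle(c.astype(np.float32)); x,y,w,hh=cv2.boundingRect(c)
        if v<215: continue
        z=s['tool_pos'][2]+h
        P=ray('wrist',[(u,v),(u,y),(u,y+hh)],z,C); print('held',round(u),round(v),w,hh,'off mm (tool)',np.round((P-s['tool_pos'])@R*1000,1).tolist())
n=np.radians(7.5)
def X(x,y,z): return (.5015+x*np.cos(n)-y*np.sin(n),-.3375+x*np.sin(n)+y*np.cos(n),z)
E
python3 - <<'E'
from h import *
held()
wp((*X(-.036,-.062,.06),97.5),(*X(-.036,-.062,.0065),97.5))
E
```

```text
held 253 238 55 57 off mm (tool) [[3.3, 0.5, -8.5], [21.5, 0.5, -8.5], [-16.2, 0.5, -8.5]]
row 82.7 -54.1 149.0 yaw 0.1  q6-> -138
row 82.7 -54.1 202.5 yaw 0.1  q6-> -138
a 97.6 qa 97.6
```

Call:
{"op": "play_rows", "data": {
  "increments": "40 -30 40 0 0.6;80.5 -54 90 0 0.6;80.5 -54 130 0 0.6;80.5 -54 165 0 0.6;80.5 -54 185 0 0.6;80.5 -54 194 0 0.6;80.5 -54 198 0 0.6;80.5 -54 201 0 0.6;80.5 -54 201 0 0.6"
}}

```text
t: 22.2
tool_pos: [0.4769, -0.4047, 0.0094]
orientation: [-0.207, 3.133, -0.003]
force: [0.4, -0.2, 0.3]
opening: 0.034
gripper_force: 20.0
```

```bash
python3 - <<'E'
from h import *
s=st(); wp((*X(-.036,-.062,.0075),97.5))
E
```

```text
t 22.2 tcp [ 0.4769 -0.4047  0.0094] rv [-2.070e-01  3.133e+00 -3.000e-03] q [-0.79  0.38  1.59 -0.    1.16 -2.49] F [ 0.4 -0.2  0.3] open 0.034 gf 20.0
row 2.8 1.4 1.9 yaw 0.1  q6-> -138
a 97.6 qa 97.6
```

Call:
{"op": "play_rows", "data": {
  "increments": "0.5 0 1.5 0 0.6;0.5 0 2 0 0.6;0.5 0 2 0 0.6;0.5 0 2 0 0.05;0.5 0 2 0 0.05;0.5 0 2 0 0.05;0.5 0 -30 0 0.05;0.5 0 -80 0 0.05;-30 0 -130 0 0.05;-80 0 -190 0 0.05;-80 60 -200 0 0.05;-80 60 -200 0 0.05;-80 60 -200 0 0.05"
}}

```text
t: 23.5
tool_pos: [0.5495, -0.332, 0.2109]
orientation: [-0.211, 3.13, -0.003]
force: [0.3, -1.3, 0.2]
opening: 0.0444
gripper_force: 0.0
```

```bash
cat >> h.py <<'E'
def inlane(zt,q='small_dish',fn=None):
    C=cal('wrist'); im=robot.read_camera('wrist')
    if fn: cv2.imwrite('pics/'+fn,im)
    for g in robot.regions_of('wrist',q):
        c=max(cv2.findContours(g['pixels'].astype(np.uint8),0,2)[0],key=cv2.contourArea).reshape(-1,2)
        (u,v),r=cv2.minEnclosingCircle(c.astype(np.float32))
        P=ray('wrist',c.astype(float),zt,C)[:,:2]; (x,y),rr=cv2.minEnclosingCircle((P*1000).astype(np.float32))
        d=np.array([x/1000-.5015,y/1000+.3375]); ch=[d@[np.cos(n),np.sin(n)]*1000,d@[-np.sin(n),np.cos(n)]*1000]
        print(q,'px',round(u),round(v),'world',round(x,1),round(y,1),'r',round(rr,1),'chamber xy',np.round(ch,1),round(g['conf'],2))
E
python3 - <<'E'
from h import *
s=st(); inlane(.014,fn='w6.png')
cv2.imwrite('pics/w6c.png',cv2.resize(cv2.imread('pics/w6.png')[50:250,100:400],None,fx=2,fy=2))
wp((.431,.127,.17,97.5),(.431,.127,.06,97.5),(.431,.127,-.002,97.5))
E
```

```text
t 23.5 tcp [ 0.5495 -0.332   0.2109] rv [-2.11e-01  3.13e+00 -3.00e-03] q [-0.62  0.24  1.38  0.    1.52 -2.33] F [ 0.3 -1.3  0.2] open 0.0444 gf 0.0
small_dish px 203 110 world 476.0 -403.9 r 19.0 chamber xy [-33.9 -62.5] 0.6
row 54.2 472.2 37.3 yaw 0.1  q6-> -81
row 54.2 472.2 147.3 yaw 0.1  q6-> -81
row 54.2 472.3 209.3 yaw 0.1  q6-> -81
a 97.6 qa 97.6
```

View pics/w6c.png

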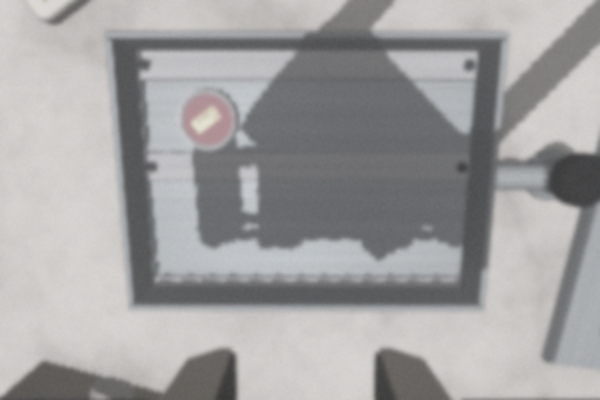

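Call:
{"op": "play_rows", "data": {
  "increments": "6 50 0 0 -0.2;12 100 0 0 -0.2;18 150 0 0 -0.2;24 200 0 0 -0.2;30 250 0 0 -0.2;36 300 10 0 -0.2;42 350 20 0 -0.2;48 400 40 0 -0.2;54 450 80 0 -0.2;54 472 125 0 -0.2;54 472 165 0 -0.2;54 472 190 0 -0.2;54 472 202 0 -0.2;54 472 209 0 -0.2;54 472 209 0 -0.2;54 472 209 0 0.6;54 472 209 0 0.6;54 472 209 0 0.6;54 472 209 0 0.6;54 472 209 0 0.6"
}}

```text
t: 25.6
tool_pos: [0.4328, 0.127, -0.0002]
orientation: [-0.207, 3.133, -0.0]
force: [-0.1, -2.2, 6.0]
opening: 0.0341
gripper_force: 20.0
```

```bash
python3 - <<'E'
from h import *
s=st(); z=s['tool_pos'][2]+.008
wp((.431,.127,.17,97.5),(*X(-.036,0,.17),97.5),(*X(-.036,0,.06),97.5),(*X(-.036,0,z),97.5))
E
```

```text
t 25.6 tcp [ 4.328e-01  1.270e-01 -2.000e-04] rv [-0.207  3.133 -0.   ] q [ 0.17 -0.04  2.09 -0.    1.09 -1.53] F [-0.1 -2.2  6. ] open 0.0341 gf 20.0
row 1.4 0.2 -170.2 yaw 0.0  q6-> -81
row 28.5 -469.5 -170.2 yaw 0.0  q6-> -134
row 28.7 -469.4 -60.2 yaw 0.0  q6-> -134
row 28.8 -469.4 -8.0 yaw 0.0  q6-> -134
a 97.5 qa 97.5
```

Call:
{"op": "play_rows", "data": {
  "increments": "0 0 -50 0 0.6;0 0 -100 0 0.6;0 0 -150 0 0.6;2 -40 -170 0 0.6;5 -90 -170 0 0.6;8 -140 -170 0 0.6;11 -190 -170 0 0.6;14 -240 -170 0 0.6;17 -290 -170 0 0.6;20 -340 -170 0 0.6;23 -390 -170 0 0.6;26 -440 -150 0 0.6;28.5 -469 -110 0 0.6;28.5 -469 -70 0 0.6;28.5 -469 -35 0 0.6;28.5 -469 -18 0 0.6;28.5 -469 -11 0 0.6;28.5 -469 -8 0 0.6;28.5 -469 -7 0 0.6;28.5 -469 -7 0 0.6"
}}

```text
t: 27.6
tool_pos: [0.4658, -0.3424, 0.0068]
orientation: [-0.207, 3.133, -0.003]
force: [0.0, 0.7, 0.0]
opening: 0.0338
gripper_force: 20.0
```

```bash
python3 - <<'E'
from h import *
s=st(); wp((*X(-.036,0,.0075),97.5))
E
```

```text
t 27.6 tcp [ 0.4658 -0.3424  0.0068] rv [-2.070e-01  3.133e+00 -3.000e-03] q [-0.72  0.27  1.73 -0.    1.13 -2.43] F [0.  0.7 0. ] open 0.0338 gf 20.0
row -0.1 0.2 -0.7 yaw 0.1  q6-> -134
a 97.6 qa 97.6
```

Call:
{"op": "play_rows", "data": {
  "increments": "0 0 1 0 0.6;0 0 1.5 0 0.6;0 0 1.5 0 0.05;0 0 1.5 0 0.05;0 0 1.5 0 0.05;0 0 -30 0 0.05;0 0 -80 0 0.05;-30 0 -130 0 0.05;-80 0 -180 0 0.05;-80 20 -200 0 0.05;-80 20 -200 0 0.05;-80 20 -200 0 0.05"
}}

```text
t: 28.8
tool_pos: [0.5426, -0.3114, 0.2069]
orientation: [-0.209, 3.133, -0.003]
force: [-0.4, 0.0, -1.4]
opening: 0.0441
gripper_force: 0.0
```

```bash
python3 - <<'E'
from h import *
s=st(); inlane(.014,fn='w7.png')
robot.read_camera('top')
for q in('small_dish','large_dish'): print([(np.round(d['centre'],3).tolist(),round(d['conf'],2)) for d in robot.landmark_of('top',q)])
wp((.4045,.2,.17,97.5),(.4045,.2,.06,97.5),(.4045,.2,-.002,97.5))
E
```

```text
t 28.8 tcp [ 0.5426 -0.3114  0.2069] rv [-2.090e-01  3.133e+00 -3.000e-03] q [-0.6   0.2   1.43 -0.    1.51 -2.31] F [-0.4  0.  -1.4] open 0.0441 gf 0.0
small_dish px 236 110 world 464.2 -342.8 r 19.9 chamber xy [-37.7  -0.4] 0.74
small_dish px 185 114 world 476.3 -403.9 r 19.9 chamber xy [-33.6 -62.5] 0.62
[([0.403, 0.198, -0.004], 0.54), ([0.461, -0.343, 0.001], 0.4), ([0.478, -0.41, 0.009], 0.38)]
[([0.636, 0.206, -0.006], 0.67), ([0.524, 0.209, 0.002], 0.45), ([0.603, 0.107, -0.006], 0.42)]
row 67.8 524.7 34.8 yaw -0.0  q6-> -71
row 67.5 524.4 144.8 yaw -0.0  q6-> -71
row 67.3 524.3 206.8 yaw -0.0  q6-> -71
a 97.5 qa 97.5
```

Call:
{"op": "play_rows", "data": {
  "increments": "6 50 0 0 -0.2;12 100 0 0 -0.2;18 150 0 0 -0.2;24 200 0 0 -0.2;30 250 0 0 -0.2;36 300 10 0 -0.2;45 350 20 0 -0.2;55 400 30 0 -0.2;62 450 50 0 -0.2;67 500 90 0 -0.2;67 524 130 0 -0.2;67 524 165 0 -0.2;67 524 190 0 -0.2;67 524 202 0 -0.2;67 524 207 0 -0.2;67 524 207 0 -0.2;67 524 207 0 0.6;67 524 207 0 0.6;67 524 207 0 0.6;67 524 207 0 0.6"
}}

```text
t: 31.05
tool_pos: [0.4074, 0.1994, -0.0003]
orientation: [-0.206, 3.133, 0.001]
force: [-0.1, -0.5, 6.3]
opening: 0.0338
gripper_force: 20.0
```

```bash
python3 - <<'E'
from h import *
s=st(); z=s['tool_pos'][2]+.008
wp((.431,.127,.17,97.5),(*X(-.036,.062,.17),97.5),(*X(-.036,.062,.06),97.5),(*X(-.036,.062,z),97.5))
E
```

```text
t 31.05 tcp [ 4.074e-01  1.994e-01 -3.000e-04] rv [-2.060e-01  3.133e+00  1.000e-03] q [ 0.34 -0.03  2.08 -0.    1.09 -1.36] F [-0.1 -0.5  6.3] open 0.0338 gf 20.0
row -14.2 -74.8 -170.3 yaw 0.0  q6-> -81
row 12.7 -482.5 -170.4 yaw 0.0  q6-> -129
row 13.0 -482.6 -60.4 yaw 0.0  q6-> -129
row 13.1 -482.6 -8.2 yaw 0.0  q6-> -129
a 97.5 qa 97.5
```

Call:
{"op": "play_rows", "data": {
  "increments": "0 0 -50 0 0.6;0 0 -100 0 0.6;0 0 -150 0 0.6;1 -40 -170 0 0.6;2 -90 -170 0 0.6;3 -140 -170 0 0.6;4 -190 -170 0 0.6;5 -240 -170 0 0.6;6 -290 -170 0 0.6;7 -340 -170 0 0.6;8 -390 -170 0 0.6;9 -440 -150 0 0.6;10.5 -482 -110 0 0.6;10.5 -482 -80 0 0.6;10.5 -482 -45 0 0.6;10.5 -482 -20 0 0.6;10.5 -482 -11 0 0.6;10.5 -482 -8 0 0.6;10.5 -482 -6 0 0.6;10.5 -482 -6 0 0.6"
}}

```text
t: 33.05
tool_pos: [0.4603, -0.2806, 0.0061]
orientation: [-0.207, 3.133, -0.002]
force: [-0.4, 0.1, 0.4]
opening: 0.0344
gripper_force: 20.0
```

```bash
python3 - <<'E'
from h import *
s=st(); wp((*X(-.036,.062,.0065),97.5))
E
```

```text
t 33.05 tcp [ 0.4603 -0.2806  0.0061] rv [-2.070e-01  3.133e+00 -2.000e-03] q [-0.64  0.18  1.85 -0.    1.11 -2.35] F [-0.4  0.1  0.4] open 0.0344 gf 20.0
row 2.5 0.2 -0.4 yaw 0.1  q6-> -129
a 97.6 qa 97.6
```

Call:
{"op": "play_rows", "data": {
  "increments": "0.5 0 1 0 0.6;0.5 0 1 0 0.6;0.5 0 1 0 0.05;0.5 0 1 0 0.05;0.5 0 1 0 0.05;0.5 0 -30 0 0.05;0.5 0 -80 0 0.05;-30 0 -130 0 0.05;-80 -40 -180 0 0.05;-80 -40 -200 0 -0.6;-80 -40 -200 0 -0.6;-80 -40 -200 0 -0.6"
}}

```text
t: 34.25
tool_pos: [0.5447, -0.3096, 0.2057]
orientation: [-0.207, 3.133, -0.002]
force: [0.2, -0.3, -0.6]
opening: 0.0634
gripper_force: 0.0
```

```bash
python3 - <<'E'
from h import *
s=st(); inlane(.014,fn='w8.png')
wp((.605,.1085,.17,97.5),(.605,.1085,.06,97.5),(.605,.1085,-.001,97.5))
E
```

```text
t 34.25 tcp [ 0.5447 -0.3096  0.2057] rv [-2.070e-01  3.133e+00 -2.000e-03] q [-0.6   0.21  1.43  0.    1.51 -2.3 ] F [ 0.2 -0.3 -0.6] open 0.0634 gf 0.0
small_dish px 234 109 world 464.3 -342.4 r 18.7 chamber xy [-37.5  -0. ] 0.92
small_dish px 284 109 world 457.3 -281.2 r 19.7 chamber xy [-36.5  61.6] 0.62
small_dish px 184 112 world 476.2 -403.2 r 19.8 chamber xy [-33.6 -61.8] 0.59
row -116.7 404.9 33.1 yaw 0.0  q6-> -87
row -117.0 404.7 143.1 yaw 0.0  q6-> -87
row -117.2 404.5 204.1 yaw 0.0  q6-> -87
a 97.5 qa 97.5
```

Call:
{"op": "play_rows", "data": {
  "increments": "-12 50 0 0 -0.6;-28 100 0 0 -0.6;-42 150 0 0 -0.6;-57 200 0 0 -0.6;-72 250 0 0 -0.6;-87 300 10 0 -0.6;-102 350 20 0 -0.6;-117 400 50 0 -0.6;-117 404.5 100 0 -0.6;-117 404.5 150 0 -0.6;-117 404.5 180 0 -0.6;-117 404.5 196 0 -0.6;-117 404.5 204 0 -0.6;-117 404.5 204 0 -0.6;-117 404.5 204 0 0.2;-117 404.5 204 0 0.2;-117 404.5 204 0 0.2;-117 404.5 204 0 0.2;-117 404.5 204 0 0.2"
}}

```text
t: 36.25
tool_pos: [0.6083, 0.1072, 0.0027]
orientation: [-0.206, 3.132, -0.0]
force: [-1.0, -0.8, 6.9]
opening: 0.0538
gripper_force: 20.0
```

```bash
python3 - <<'E'
from h import *
s=st(); z=s['tool_pos'][2]+.008
wp((.6,.1085,.17,97.5),(*X(.036,0,.17),97.5),(*X(.036,0,.06),97.5),(*X(.036,0,z),97.5))
E
```

```text
t 36.25 tcp [0.6083 0.1072 0.0027] rv [-0.206  3.132 -0.   ] q [ 0.09  0.37  1.62 -0.    1.15 -1.61] F [-1.  -0.8  6.9] open 0.0538 gf 20.0
row 7.5 2.4 -167.3 yaw 0.0  q6-> -87
row 127.7 -426.9 -167.5 yaw 0.0  q6-> -129
row 128.0 -426.8 -57.5 yaw 0.0  q6-> -129
row 128.2 -426.8 -8.3 yaw 0.0  q6-> -129
a 97.5 qa 97.5
```

Call:
{"op": "play_rows", "data": {
  "increments": "0 0 -50 0 0.2;0 0 -100 0 0.2;0 0 -150 0 0.2;12 -40 -170 0 0.2;27 -85 -170 0 0.2;42 -130 -170 0 0.2;55 -175 -170 0 0.2;68 -220 -170 0 0.2;82 -265 -170 0 0.2;95 -310 -170 0 0.2;107 -355 -170 0 0.2;119 -400 -150 0 0.2;126 -427 -110 0 0.2;126 -427 -75 0 0.2;126 -427 -40 0 0.2;126 -427 -20 0 0.2;126 -427 -11 0 0.2;126 -427 -8 0 0.2;126 -427 -6 0 0.2;126 -427 -6 0 0.2"
}}

```text
t: 38.25
tool_pos: [0.5389, -0.3333, 0.0086]
orientation: [-0.207, 3.133, -0.002]
force: [-0.4, 0.3, 3.9]
opening: 0.0545
gripper_force: 20.0
```

```bash
python3 - <<'E'
from h import *
s=st(); wp((*X(.036,0,.0075),97.5))
E
```

```text
t 38.25 tcp [ 0.5389 -0.3333  0.0086] rv [-2.070e-01  3.133e+00 -2.000e-03] q [-0.63  0.4   1.57 -0.    1.17 -2.34] F [-0.4  0.3  3.9] open 0.0545 gf 20.0
row 1.6 0.7 1.1 yaw 0.1  q6-> -129
a 97.6 qa 97.6
```

Touching the floor; release, lift and check.

Call:
{"op": "play_rows", "data": {
  "increments": "0 0 0.5 0 0.2;0 0 0.5 0 -0.35;0 0 0.5 0 -0.35;0 0 0.5 0 -0.35;0 0 0.5 0 -0.35;0 0 -30 0 -0.35;0 0 -80 0 -0.35;-10 0 -130 0 -0.35;-30 0 -180 0 -0.35;-40 0 -200 0 -0.35;-40 0 -200 0 -0.35;-40 0 -200 0 -0.35"
}}

```text
t: 39.45
tool_pos: [0.5777, -0.3275, 0.2067]
orientation: [-0.207, 3.134, -0.001]
force: [-1.2, -0.9, 0.1]
opening: 0.0629
gripper_force: 0.0
```

```bash
python3 - <<'E'
from h import *
s=st(); inlane(.014,fn='w9.png'); inlane(.017,'large_dish')
robot.read_camera('top')
for q in('small_dish','large_dish','lid','lid_knob'): print([(np.round(d['centre'],3).tolist(),round(d['conf'],2)) for d in robot.landmark_of('top',q)])
cv2.imwrite('pics/w9c.png',cv2.resize(cv2.imread('pics/w9.png')[50:250,100:400],None,fx=2.5,fy=2.5))
wp((.492,-.066,.2,90),(.492,-.066,.1,90),(.492,-.066,.0215,90))
E
```

```text
t 39.45 tcp [ 0.5777 -0.3275  0.2067] rv [-2.070e-01  3.134e+00 -1.000e-03] q [-0.59  0.31  1.31 -0.    1.53 -2.3 ] F [-1.2 -0.9  0.1] open 0.0629 gf 0.0
small_dish px 253 82 world 464.2 -341.6 r 19.9 chamber xy [-37.5   0.8] 0.87
small_dish px 304 84 world 457.7 -280.5 r 19.6 chamber xy [-36.   62.3] 0.75
small_dish px 200 86 world 476.1 -403.2 r 19.7 chamber xy [-33.7 -61.8] 0.57
small_dish px 394 114 world 477.1 -164.7 r 20.9 chamber xy [ -1.7 174.5] 0.26
large_dish px 251 146 world 537.0 -333.0 r 27.6 chamber xy [35.8 -0.2] 0.75
[([0.534, -0.333, 0.004], 0.74), ([0.495, -0.064, -0.003], 0.58), ([0.479, -0.408, 0.009], 0.56), ([0.463, -0.342, 0.001], 0.48)]
[([0.524, 0.21, -0.0], 0.63), ([0.636, 0.21, -0.002], 0.56), ([0.536, -0.333, 0.0], 0.55)]
[([0.494, -0.064, -0.0], 0.92), ([0.465, -0.344, 0.003], 0.59), ([0.385, -0.504, -0.002], 0.22)]
[([0.49, -0.065, 0.037], 0.62), ([0.501, -0.338, -0.003], 0.41)]
row 50.1 270.3 6.2 yaw 7.5  q6-> -98
row 50.1 270.2 106.2 yaw 7.5  q6-> -98
row 50.0 270.1 184.7 yaw 7.5  q6-> -98
a 97.5 qa 97.5
```

View pics/w9c.png

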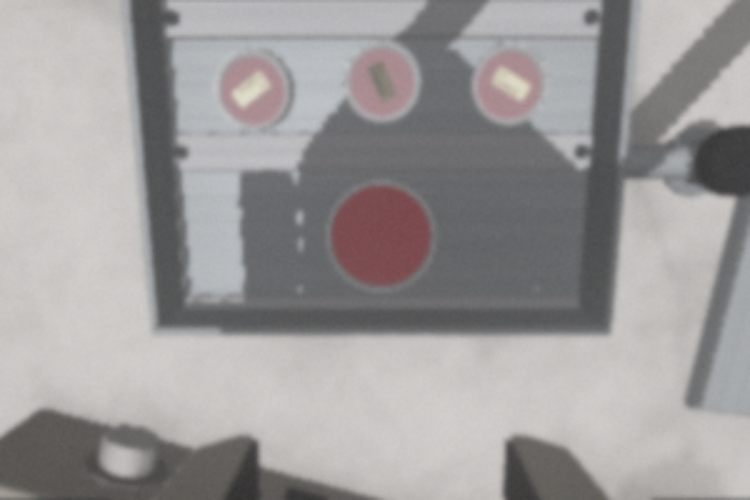

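Call:
{"op": "play_rows", "data": {
  "increments": "10 50 0 3 -0.1;20 100 0 7.5 -0.1;30 150 0 7.5 -0.1;40 200 0 7.5 -0.1;51 250 0 7.5 -0.1;51.5 270 10 7.5 -0.1;51.5 270 50 7.5 -0.1;51.5 270 50 7.5 -0.1",
  "force": 55
}}

```text
t: 40.7
tool_pos: [0.4877, -0.0649, 0.1521]
orientation: [0.004, -3.134, -0.003]
force: [-1.3, 0.3, -1.4]
opening: 0.0513
gripper_force: 0.0
```

```bash
python3 - <<'E'
from h import *
s=st(); robot.read_camera('wrist')
for q in('lid','lid_knob'): print([(np.round(d['centre'],3).tolist(),round(d['conf'],2)) for d in robot.landmark_of('wrist',q)])
wp((.4905,-.065,.06,90),(.4905,-.065,.0215,90))
E
```

```text
t 40.7 tcp [ 0.4877 -0.0649  0.1521] rv [ 4.000e-03 -3.134e+00 -3.000e-03] q [-0.24 -0.12  1.86 -0.    1.41 -1.81] F [-1.3  0.3 -1.4] open 0.0513 gf 0.0
[([0.491, -0.063, 0.001], 0.91), ([0.467, -0.346, -0.003], 0.71)]
[([0.49, -0.067, 0.044], 0.74)]
row 0.8 2.0 97.7 yaw 0.0  q6-> -98
row 0.8 2.0 136.2 yaw 0.0  q6-> -98
a 90.0 qa 90.0
```

Call:
{"op": "play_rows", "data": {
  "increments": "0.5 1.5 50 0 -0.1;0.5 1.5 95 0 -0.1;0.5 1.5 120 0 -0.1;0.5 1.5 132 0 -0.1;0.5 1.5 136 0 -0.1;0.5 1.5 136 0 -0.1;0.5 1.5 136 0 1;0.5 1.5 136 0 1;0.5 1.5 136 0 1;0.5 1.5 136 0 1;0.5 1.5 136 0 1;0.5 1.5 136 0 1"
}}

```text
t: 42.05
tool_pos: [0.4908, -0.0651, 0.0211]
orientation: [-0.001, 3.141, -0.0]
force: [-1.1, 0.5, 4.9]
opening: 0.0217
gripper_force: 55.0
```

```bash
python3 - <<'E'
from h import *
s=st(); print(np.round(s['wrist_torque'],2)); wp((.4905,-.065,.145,90),(.5015,-.3375,.145,7.5),(.5015,-.3375,.09,7.5))
E
```

```text
t 42.05 tcp [ 0.4908 -0.0651  0.0211] rv [-1.000e-03  3.141e+00 -0.000e+00] q [-0.24  0.04  1.96 -0.    1.14 -1.81] F [-1.1  0.5  4.9] open 0.0217 gf 55.0
[0.06 0.13 0.03]
row 0.3 0.0 -123.9 yaw 0.0  q6-> -98
row -10.5 -272.5 -123.8 yaw 82.5  q6-> -41
row -10.5 -272.5 -68.8 yaw 82.5  q6-> -41
a 90.0 qa 90.0
```

Call:
{"op": "play_rows", "data": {
  "increments": "0 0 -10 0 1;0 0 -40 0 1;0 0 -80 0 1;0 0 -124 0 1;0 -15 -124 4 1;-1 -45 -124 12 1;-2 -75 -124 20 1;-3 -105 -124 28 1;-4 -135 -124 36 1;-5 -165 -124 44 1;-6 -195 -124 52 1;-8 -225 -124 60 1;-9 -255 -124 68 1;-10 -272 -124 76 1;-10.5 -272 -124 82.5 1;-10.5 -272 -124 82.5 1;-10.5 -272 -124 82.5 1;-10.5 -272 -100 82.5 1;-10.5 -272 -80 82.5 1;-10.5 -272 -80 82.5 1"
}}

```text
t: 44.05
tool_pos: [0.4991, -0.3347, 0.0971]
orientation: [-2.062, -2.362, 0.0]
force: [0.4, 1.2, -3.3]
opening: 0.0217
gripper_force: 55.0
```

```bash
python3 - <<'E'
from h import *
robot.read_camera('top'); robot.read_camera('scene'); robot.read_camera('wrist'); s=st(); 
for c in('top','scene','wrist'):
  for q in('lid','lid_knob','chamber','lid_seat'): print(c,q,[(np.round(d['centre'],3).tolist(),round(d['conf'],2)) for d in robot.landmark_of(c,q)])
wp((.5015,-.3375,.07,7.5),(.5015,-.3375,.061,7.5))
E
```

```text
t 44.2 tcp [ 0.5016 -0.3369  0.1017] rv [2.068 2.364 0.   ] q [-0.68  0.22  1.6   0.    1.32 -0.81] F [-0.5 -0.2 -2.2] open 0.0214 gf 55.0
top lid [([0.501, -0.336, 0.072], 0.62)]
top lid_knob [([0.498, -0.336, 0.117], 0.76)]
top chamber []
top lid_seat []
scene lid [([0.502, -0.336, 0.078], 0.58), ([0.378, 0.528, 0.0], 0.41)]
scene lid_knob [([0.502, -0.331, 0.118], 0.83)]
scene chamber [([0.5, -0.338, 0.001], 0.69)]
scene lid_seat [([0.502, -0.34, 0.036], 0.97)]
wrist lid [([0.503, -0.336, 0.078], 0.7)]
wrist lid_knob [([0.499, -0.34, 0.123], 0.82)]
wrist chamber []
wrist lid_seat []
row -0.5 0.3 30.7 yaw 0.0  q6-> -41
row -0.5 0.3 39.7 yaw 0.0  q6-> -41
a 7.5 qa 7.5
```

Call:
{"op": "play_rows", "data": {
  "increments": "-0.5 0.3 15 0 1;-0.5 0.3 24 0 1;-0.5 0.3 29 0 1;-0.5 0.3 33 0 1;-0.5 0.3 36 0 1;-0.5 0.3 38.5 0 1;-0.5 0.3 40 0 1;-0.5 0.3 40 0 1;-0.5 0.3 40 0 1"
}}

```text
t: 45.7
tool_pos: [0.5019, -0.3377, 0.0615]
orientation: [2.07, 2.362, 0.0]
force: [-2.1, 2.7, 4.2]
opening: 0.0217
gripper_force: 55.0
```

```bash
python3 - <<'E'
from h import *
s=st(); print(np.round(s['wrist_torque'],2))
E
```

```text
t 45.7 tcp [ 0.5019 -0.3377  0.0615] rv [2.07  2.362 0.   ] q [-0.68  0.27  1.63 -0.    1.24 -0.81] F [-2.1  2.7  4.2] open 0.0217 gf 55.0
[0.2  0.49 0.01]
```

Call:
{"op": "play_rows", "data": {
  "increments": "0 0 0 0 -0.1;0 0 0 0 -0.1;0 0 0 0 -0.1;0 0 0 0 -0.1;0 0 -30 0 -0.1;0 0 -70 0 -0.1;0 0 -120 0 -0.1;30 0 -150 0 0.2;80 0 -150 0 0.2;80 0 -150 0 0.2;80 0 -150 0 0.2"
}}

```text
t: 46.8
tool_pos: [0.4911, -0.2573, 0.2109]
orientation: [2.068, 2.364, -0.0]
force: [-0.3, 0.7, 0.1]
opening: 0.037
gripper_force: 0.0
```

```bash
python3 - <<'E'
from h import *
s=st(); C=cal('wrist'); pic('wrist','w10.png'); robot.read_camera('scene'); robot.read_camera('top')
for c in('top','scene','wrist'):
  for q in('lid','lid_knob'): print(c,q,[(np.round(d['centre'],3).tolist(),round(d['conf'],2)) for d in robot.landmark_of(c,q)])
print('cap',[(np.round(d['centre'],4).tolist(),round(d['conf'],2)) for d in robot.landmark_of('wrist','vent_cap_grip')])
wp((.48,-.178,.17,61),(.48,-.178,.08,61),(.48,-.178,.034,61))
E
```

```text
t 46.8 tcp [ 0.4911 -0.2573  0.2109] rv [ 2.068  2.364 -0.   ] q [-0.57  0.01  1.63 -0.    1.5  -0.71] F [-0.3  0.7  0.1] open 0.037 gf 0.0
top lid []
top lid_knob []
scene lid [([0.501, -0.339, 0.038], 0.76), ([0.495, -0.336, -0.002], 0.48)]
scene lid_knob [([0.504, -0.337, 0.079], 0.78)]
wrist lid [([0.502, -0.338, 0.04], 0.94)]
wrist lid_knob [([0.5, -0.339, 0.078], 0.73)]
cap [([0.4796, -0.1777, 0.046], 0.74)]
row 81.2 -0.3 40.4 yaw -53.5  q6-> -81
row 81.2 -0.3 130.4 yaw -53.5  q6-> -81
row 81.2 -0.3 176.4 yaw -53.5  q6-> -81
a 7.5 qa 7.5
```

View pics/w10.png

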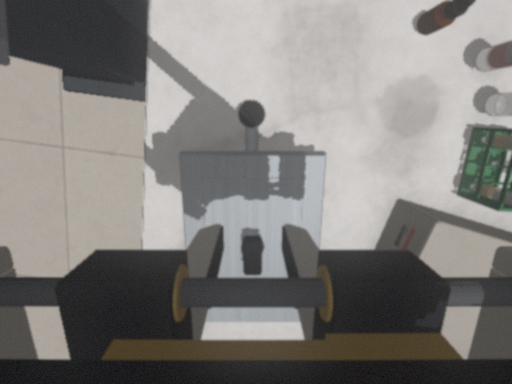

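Call:
{"op": "play_rows", "data": {
  "increments": "30 0 0 -8 0.2;60 0 0 -16 0.2;80 0 0 -24 0.2;80 0 20 -32 0.2;80 0 40 -40 0.2;80 0 60 -48 0.2;80 0 100 -53.5 0.2;80 0 135 -53.5 0.2;80 0 160 -53.5 0.2;80 0 177 -53.5 0.2;80 0 177 -53.5 0.2;80 0 177 -53.5 1;80 0 177 -53.5 1;80 0 177 -53.5 1;80 0 177 -53.5 1;80 0 177 -53.5 1",
  "force": 25
}}

```text
t: 48.9
tool_pos: [0.4805, -0.18, 0.0346]
orientation: [0.786, 3.041, -0.003]
force: [-2.7, -5.9, -5.2]
opening: 0.0287
gripper_force: 25.0
```

```bash
python3 - <<'E'
from h import *
s=st(); print(np.round(s['wrist_torque'],2))
E
```

```text
t 48.9 tcp [ 0.4805 -0.18    0.0346] rv [ 7.860e-01  3.041e+00 -3.000e-03] q [-0.46  0.07  1.91 -0.    1.17 -1.52] F [-2.7 -5.9 -5.2] open 0.0287 gf 25.0
[-0.75  0.35  0.  ]
```

Call:
{"op": "play_rows", "data": {
  "increments": "0 0 0 8 1;0 0 0 16 1;0 0 0 24 1;0 0 0 32 1;0 0 0 40 1;0 0 0 48 1;0 0 0 56 1;0 0 0 64 1;0 0 0 72 1;0 0 0 80 1;0 0 0 88 1;0 0 0 96 1;0 0 0 104 1;0 0 0 112 1;0 0 0 120 1;0 0 0 125 1;0 0 0 129 1;0 0 0 131 1;0 0 0 131 1"
}}

```text
t: 50.8
tool_pos: [0.4798, -0.1796, 0.0346]
orientation: [3.093, 0.545, -0.003]
force: [-6.0, -2.3, -0.6]
opening: 0.0284
gripper_force: 25.0
```

```bash
python3 - <<'E'
from h import *
s=st(); print(np.round(s['wrist_torque'],2),np.round(s['joint_torque'],2)); wp((.48,-.179,.034,-70))
E
```

```text
t 50.8 tcp [ 0.4798 -0.1796  0.0346] rv [ 3.093e+00  5.450e-01 -3.000e-03] q [-0.46  0.07  1.91 -0.    1.17  0.77] F [-6.  -2.3 -0.6] open 0.0284 gf 25.0
[-0.46  1.28  0.26] [  2.12 -48.65 -46.77   1.88  -1.78   0.9 ]
row 0.4 -0.5 0.6 yaw -0.1  q6-> 50
a -70.0 qa -70.1
```

Call:
{"op": "play_rows", "data": {
  "increments": "0 0 0 0 0.2;0 0 0 0 0.2;0 0 0 0 0.2;0 0 -40 0 0.2;0 0 -90 0 0.2;0 0 -140 0 0.2;0 0 -190 0 0.2;0 -50 -190 0 0.2;0 -50 -190 0 0.2;0 -50 -190 0 0.2;0 -50 -190 0 0.2"
}}

```text
t: 51.9
tool_pos: [0.4634, -0.1322, 0.2232]
orientation: [3.094, 0.547, -0.001]
force: [-0.5, -0.2, -0.9]
opening: 0.0372
gripper_force: 0.0
```

```bash
python3 - <<'E'
from h import *
s=st(); robot.read_camera('scene'); robot.read_camera('wrist')
for c in('scene','wrist'):
  for q in('lid','lid_knob'): print(c,q,[(np.round(d['centre'],3).tolist(),round(d['conf'],2)) for d in robot.landmark_of(c,q)])
E
```

```text
t 51.9 tcp [ 0.4634 -0.1322  0.2232] rv [ 3.094e+00  5.470e-01 -1.000e-03] q [-0.38 -0.2   1.8  -0.    1.54  0.84] F [-0.5 -0.2 -0.9] open 0.0372 gf 0.0
scene lid [([0.5, -0.337, 0.036], 0.69)]
scene lid_knob [([0.504, -0.34, 0.081], 0.76)]
wrist lid [([0.503, -0.339, 0.037], 0.9), ([0.479, -0.173, 0.044], 0.46)]
wrist lid_knob [([0.499, -0.34, 0.081], 0.65)]
```

```bash
python3 -c "
from h import *
print(robot.close_job())"
```

```text
the job is handed in; nothing more can be done
None
```

The job is handed in, about 52 s into the run, but it returned no verdict: three small dishes and one pink large dish are in their lanes, the lid measured fully down, and the vent cap was turned closed until it hit its stop (full opening was not seen directly).

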